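# Click the hob on under the pot

### The job

The steel pot stands on one plate of the twin table-top hob: switch on that plate by turning its own dial with your fingertips, by friction on the dial's face, clockwise just one click, so that it rests in the first setting with its pointer straight towards the plate. Leave the other dial off, do not grip, lift or shift the pot or the bowl, and leave the jars and mills beside the hob standing where they are; finish clear of everything.

Things in the scene. Friction and masses are not known exactly. Their poses are not given: they have to be found in the camera images.
- hob: White twin table-top hob, 310 (x) x 360 (y) mm, fixed. Origin: on the worktop under its middle; x points to its back (away from the robot at yaw 0), y to its left, z up. Deck 46 mm high. Two dark round cooking plates (148 mm across, top at 54 mm) at x = +62, y = +88 and -88 mm; the dial of each is in front of it, at x = -102 and the same y.
- plate_left (a point): Centre of the top face of the left cooking plate (148 mm across).
- plate_right (a point): Centre of the top face of the right cooking plate (148 mm across).
- seat_left: Left dial with its sprung seat: black knurled disc, 89 mm across, 10 mm thick, flat grippy top, upright axis. Origin: on the axis, centre of the dial's top face (64 mm above the worktop); does not turn with the dial, axes as the hob's. The dial stands 8 mm clear of the deck; under a push it sinks (3 N to start, 10 N at its stop 6 mm down) and rises again when let go.
- seat_right: Right dial with its sprung seat: the same. Both dials are too wide and low to grip: press a fingertip on the top face 25 to 35 mm from the axis and carry it round the axis; friction takes the dial along, pressed down or not (about 1.5 N along the arc gets it out of a click).
- dial_left (a joint): Angle of the left dial, rad, growing clockwise seen from above. It clicks into three places: 0 = off (pointer 0.7 rad anticlockwise of the hob's x axis, at a dot), 0.7 = first setting (pointer along the hob's x axis, at one bar), 1.4 = second (at two bars). Let go in between, it springs to the nearer one (tipping points near 0.35 and 1.05). Starts off.
- dial_right (a joint): Angle of the right dial, the same as for the left one. Starts off.
- pot_center (a point): Centre (half-way up) of the steel pot, a loose open vessel 116 mm across and 70 mm high, standing upright near the middle of the left or the right plate.
- bowl_center (a point): Centre (half-way up) of the loose brown stoneware bowl, 129 mm across and 57 mm high, parked on the other plate.
- pepper_mill: Wooden pepper mill, 58 mm across, 170 mm high, standing to the right of the hob. Origin under its middle.
- salt_shaker: Glass salt shaker, 44 mm across, 90 mm high, standing to the right of the hob. Origin under its middle.
- spice_a: Spice jar with a green cap, 46 mm across, 106 mm high, to the right of the hob. Origin under its middle.
- jam: Jam jar with a red lid, 66 mm across, 82 mm high, to the right of the hob. Origin under its middle.
- pot: The same steel pot: origin under its middle, z up.
- bowl: The same bowl: origin under its middle, z up.

How it is judged:
By the outcome, as a careful person would: the job done as asked, in the order asked, and still so for the second after the job is handed in, with the robot touching nothing.
It also fails if it takes over 32 s, if anything falls off the work surface, if the arm or the gripper's body presses on something with over 40 N, if the wrist force passes 120 N, or if a joint passes its speed limit or range.

### The arm

A 6-joint arm with a two-finger parallel gripper is mounted at the origin on a cart in front of the work surface, level with it; the furniture and walls round the work are solid. World frame = base frame: x ahead of the robot, y to its left, z up, the work surface at z = 0. Lengths are in mm, angles in rad, forces in N, time in s.
With the tool pointing down it reaches from about 250 to 725 mm from the base axis. Payload 9.7 kg.
Tool frame: the origin (TCP) lies at the very end of the fingers, on their centre line; the grasp point (between the pads) lies 19 mm behind it; z points along the fingers, y is the direction in which the jaws open and shut (so a half turn about z gives the same grasp; the last joint's range is limited). The gripper opens to 85 mm and grips with 20 to 120 N. Pads are 22 mm wide; open, the fingers measure 114 mm over their backs; the gripper's body (76 mm by 85 mm) begins 54 mm behind the grasp point. The pads swing forward as they close: fully open they stand 13 mm farther back than shut.
Start: joints at [1.283, 0.087, 0.176, 1.66, 0, 1.571], TCP at [156.111, 527.377, 193.984] pointing down, gripper open.
Joint ranges: [-3.13, 3.13], [-0.85, 1.81], [-1.15, 1.24], [-2.2, 2.28], [-1.44, 1.52], [-3.14, 3.14]. Speed limits (rad/s): [2.22, 2.22, 2.57, 3.14, 3.14, 3.14].

### API

Orientations are given as [roll, pitch, yaw] about the fixed x, y, z axes, in that order (R = Rz(yaw) Ry(pitch) Rx(roll)).
In Python, from plant import status, vision, ticket gives the robot as it stands.
- The arm moves only by the tool play_rows, never from a script. Its arguments are lists of equal length, an entry for each row: "delta_pos": the shift along the world's x, y, z in cm, a list of three; "roll": the turn about the world's z in degrees; "claw": the closure in counts, from 0 (fully open) to 255 (shut). In form: {"delta_pos": [[x, y, z], ...], "roll": [roll, ...], "claw": [claw, ...]}. A call has 1 to 20 rows; each row is the pose to reach, as a shift and turn from the pose commanded when the call began; what a row does not reach only later rows make up. A row lasts 1/10 s, in which the tool goes at most 50 mm and 8.59 degrees, less where a joint would pass 70% of its speed; a pose out of reach is approached as far as the arm can. A call with a gripper value outside its range is refused whole. The fingers move at their own pace and stop on an object; "newtons" is the grip in N (left out, the last holds). Time passes only in rows, so rows that repeat a pose let the fingers close. It gives the time, the measured TCP pose, the force and the opening at its end, in the units of the state.
- status.state(): the state, without advancing time (a new reading comes with each control period).
- vision.camera(name): name is "scene" or "top"; returns the picture (400x640x3 uint8, blue, green, red); there is no depth.
- vision.camera_model(name): a dict with "vertical_fov" (degrees; the focal length in pixels is half the picture's height over the tangent of half this angle, whatever the lens; pixels are square), "cx", "cy" (the principal point, pixels), "k1" (the pictures are not rectified: a ray, as slopes to the right and down, at radius r is drawn at 1 + k1 r^2 times it, then the intrinsics apply), "cam_to_world" (4x4, takes a point from camera to world coordinates). Camera axes: x right, y down, z forward; pixel columns grow to the right and rows downward; lengths in mm; the calibration is good to about 2 mm. A picture is of the moment at which its call begins. camera_model takes no time and is no camera call.
- ticket.job_done(): hands the job in, once; it reports no verdict.
The state is a dict: "time": time; "joints": joint angles; "dq": joint speeds; "joint_torque": joint torques, N m; "ee_pos": TCP position; "tcp_rot": TCP orientation; "force": force on the tool from outside, world axes, zero at the start; "ft_torque": the same for the moment, N m; "opening": finger opening in mm.
Only numpy, scipy, OpenCV 4.12 (cv2) and the standard library are available. Lean on these libraries where they do the work, as an engineer would, in place of code of your own. Each camera call takes 0.05 s, during which the arm holds its last target.

## Working session

There is one attempt and no reset: what is moved stays moved. The work goes in short steps, Python scripts to look and compute and a tool call to move; the robot and the scene stay as the last step left them, time stands still between calls to the robot, and variables do not carry over. Pictures are saved under pics/ and viewed, and the job is handed in when it is done.

Besides the shell and the picture viewer there is one more tool, called by a JSON object that holds its "method" and its "body", one argument or row to a line. play_rows: Moves the arm, as the interface text tells. Its arguments: {"type":"object","properties":{"delta_pos":{"type":"array"},"roll":{"type":"array"},"claw":{"type":"array"},"newtons":{"type":"number"}},"required":["delta_pos","roll","claw"]}

```bash
ls; mkdir -p pics; python3 - <<'E'
from plant import status, vision
import cv2,json
print(status.state())
for n in("scene","top"):
    im=vision.camera(n); cv2.imwrite(f"pics/{n}0.png",im); print(n,vision.camera_model(n))
E
```

```text
pics
{'time': 0.0, 'joints': array([ 1.28306475e+00,  8.74918639e-02,  1.75150426e-01,  1.65979241e+00,
       -1.09064019e-06,  1.57077775e+00]), 'dq': array([-6.66835503e-04,  9.41535425e-05,  1.02813922e-03,  1.25089808e-03,
        6.31827764e-04,  4.08790247e-05]), 'joint_torque': array([ 2.51786259e-03, -5.20390141e+01,  4.64802647e+01,  1.63700979e-02,
        1.28324236e-04,  1.02081935e-05]), 'ee_pos': array([156.00206657, 527.13244172, 193.27398183]), 'tcp_rot': array([-3.14025513e+00,  1.06579529e-06,  2.85387965e+00]), 'force': array([ 0.47935481, -0.07478913,  0.49749694]), 'ft_torque': array([-0.04686632, -0.01009024,  0.04506589]), 'opening': 85.41253811455255}
scene {'vertical_fov': 49.515479215374235, 'cx': 324.0876267194918, 'cy': 196.93455044129058, 'k1': -0.06806504695668823, 'cam_to_world': array([[ 7.51223976e-01, -4.66970207e-01,  4.66477613e-01,
        -2.12660107e+01],
       [-6.59824765e-01, -5.12943030e-01,  5.49109031e-01,
        -7.69522868e+02],
       [-1.71411179e-02, -7.20297351e-01, -6.93453609e-01,
         9.93890195e+02],
       [ 0.00000000e+00,  0.00000000e+00,  0.00000000e+00,
         1.00000000e+00]])}
top {'vertical_fov': 53.097985077932044, 'cx': 320.3971786023684, 'cy': 206.6536713237441, 'k1': -0.10242070049322452, 'cam_to_world': array([[-2.31563873e-02, -9.98323298e-01,  5.30506809e-02,
         5.35438028e+02],
       [-9.99214939e-01,  2.48180233e-02,  3.08799575e-02,
        -7.32741359e+01],
       [-3.21447940e-02, -5.22939646e-02, -9.98114249e-01,
         1.03457989e+03],
       [ 0.00000000e+00,  0.00000000e+00,  0.00000000e+00,
         1.00000000e+00]])}
```

View pics/scene0.png

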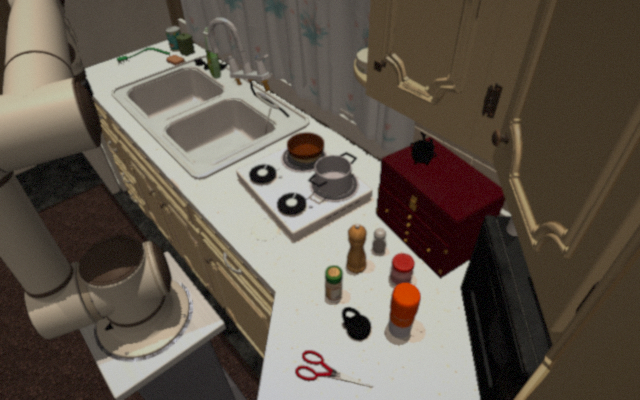

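View pics/top0.png

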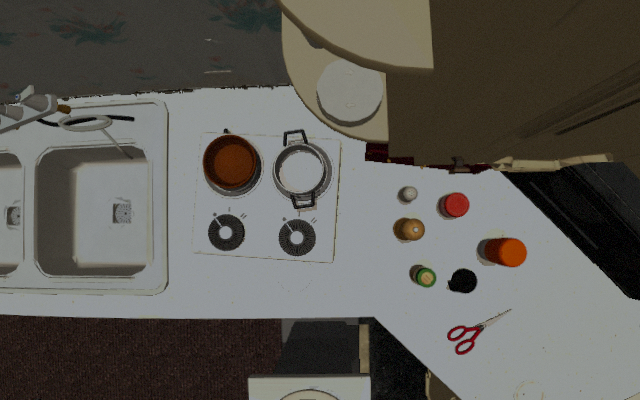

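```bash
cat > h.py <<'E'
import numpy as np, cv2
from plant import vision
def ray(n,uv):
    m=vision.camera_model(n); f=200/np.tan(np.radians(m['vertical_fov']/2))
    K=np.array([[f,0,m['cx']],[0,f,m['cy']],[0,0,1.]])
    p=cv2.undistortPoints(np.array([[uv]],float),K,np.array([m['k1'],0,0,0.]))[0,0]
    T=m['cam_to_world']; return T[:3,3],T[:3,:3]@np.array([p[0],p[1],1])
def onz(n,uv,z):
    o,d=ray(n,uv); return o+d*(z-o[2])/d[2]
def px(n,P):
    m=vision.camera_model(n); f=200/np.tan(np.radians(m['vertical_fov']/2))
    T=np.linalg.inv(m['cam_to_world']); q=T[:3,:3]@np.array(P,float)+T[:3,3]
    a=q[:2]/q[2]; a=a*(1+m['k1']*(a@a)); return a*f+[m['cx'],m['cy']]
E
python3 - <<'E'
import cv2,numpy as np
from h import *
t=cv2.imread('pics/top0.png'); s=cv2.imread('pics/scene0.png')
g=t.max(axis=2)
for n,im,boxes in (("top",t,[(200,206,252,258),(270,210,325,264)]),("scene",s,[(245,158,280,188),(272,186,312,220)])):
  for b in boxes:
    sub=im[b[1]:b[3],b[0]:b[2]].max(axis=2); m=(sub<75).astype(np.uint8)
    m=cv2.morphologyEx(m,cv2.MORPH_OPEN,np.ones((3,3)))
    c=max(cv2.findContours(m,0,1)[0],key=cv2.contourArea)
    hull=cv2.convexHull(c); e=cv2.fitEllipse(hull); uv=np.array(e[0])+b[:2]
    print(n,uv,e[1],onz(n,uv,62))
cv2.imwrite('pics/topz.png',cv2.resize(t[115:275,180:355],None,fx=4.5,fy=3.7,interpolation=2)[:600,:800])
cv2.imwrite('pics/scz.png',cv2.resize(s[120:245,230:385],None,fx=4.8,fy=4.8,interpolation=2)[:600,:800])
E
```

```text
top [226.02095413 232.15702629] (35.99749755859375, 36.21073913574219) [530.09637647 190.48752794  62.        ]
top [296.8025341 237.2935009] (36.00578689575195, 36.4382438659668) [513.9742332   15.92738661  62.        ]
scene [262.34275436 174.02697754] (18.42552375793457, 25.907184600830078) [526.90281539 187.25142868  62.        ]
scene [291.18344498 204.11602592] (21.27890968322754, 28.023990631103516) [510.43124671  12.28926924  62.        ]
```

View pics/topz.png

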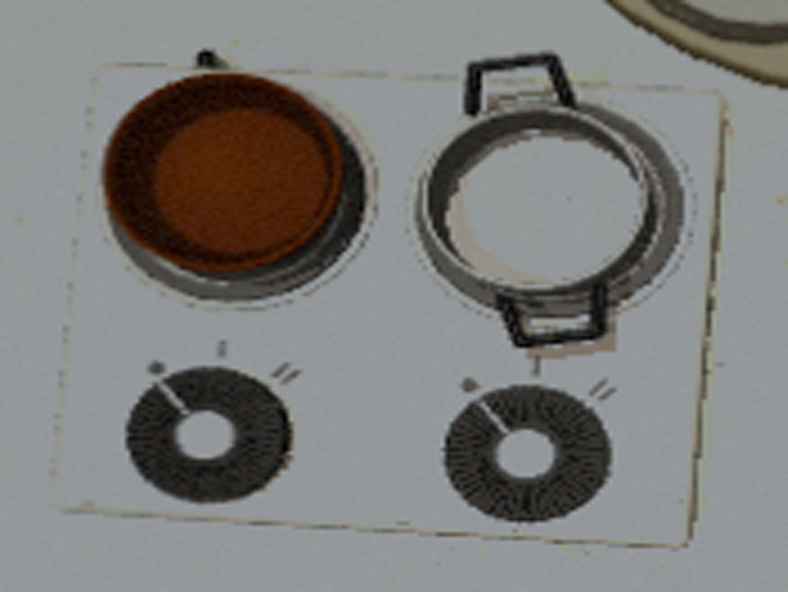

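View pics/scz.png

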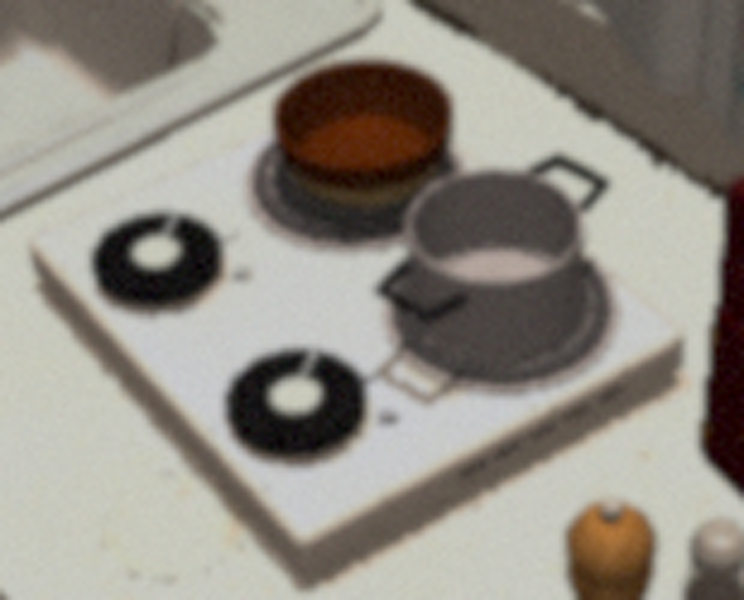

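The pot is on the right plate (top view, about pixel 302,168), so the right dial (297,237) is the one to turn. It sits near world (513, 15), the hob is yawed about -0.093 rad, and the pointer is at the dot. First I'll check the clearances to the pot and its handle.

```bash
python3 - <<'E'
from h import *
print('handle tip', onz('top',(296.7,208.2),110), 'pot rim c',onz('top',(301,171),124))
# tri dial
for c,s in(((226.02,232.16),(262.34,174.03)),((296.8,237.29),(291.18,204.12))):
    o1,d1=ray('top',c);o2,d2=ray('scene',s)
    k=np.linalg.lstsq(np.stack([d1,-d2],1),o2-o1,rcond=None)[0]; print(o1+k[0]*d1,o2+k[1]*d2)
x=np.array([np.cos(-.093),np.sin(-.093)]);y=np.array([-x[1],x[0]])
print('hob origin from dial', np.array([513,15])+102*x+88*y)
E
```

```text
handle tip [582.35683631  10.37885014 110.        ] pot rim c [666.89006387  -2.4586363  124.        ]
[530.06261642 191.79680582  57.18148791] [529.67119879 192.10440658  57.26706208]
[513.86447428  16.42563704  56.63327947] [513.4524169  16.752426   56.6723434]
hob origin from dial [622.7314267   93.14738636]
```

{"method": "play_rows", "body": {
  "delta_pos": [
    [0.5,-0.8,0],
    [1.5,-2.4,0],
    [3,-4.8,0],
    [4.9,-7.8,0],
    [6.9,-10.9,0],
    [8.9,-14.1,0],
    [10.9,-17.3,0],
    [12.9,-20.5,0],
    [14.9,-23.6,0],
    [16.9,-26.8,0],
    [18.9,-30,0],
    [20.9,-33.1,0],
    [22.9,-36.3,0],
    [24.9,-39.5,0],
    [26.9,-42.6,0],
    [28.9,-45.8,0],
    [30.5,-48.4,0],
    [31.7,-50.3,0],
    [32.5,-51.5,0],
    [32.8,-52,0]
  ],
  "roll": [-1,-3,-6,-10,-14,-18,-22,-26,-30,-34,-38,-42,-46,-49,-52,-54,-56,-57,-58,-58],
  "claw": [255,255,255,255,255,255,255,255,255,255,255,255,255,255,255,255,255,255,255,255],
  "newtons": 20
}}

```text
time: 2.1
ee_pos: [484.2, 6.3, 193.7]
tcp_rot: [-3.141, -0.0, 1.839]
force: [-0.3, 0.1, 0.0]
opening: 0.4
```

{"method": "play_rows", "body": {
  "delta_pos": [
    [0,0.1,-0.5],
    [0,0.1,-1.5],
    [0,0.1,-3],
    [0,0.1,-5],
    [0,0.1,-7],
    [0,0.1,-9],
    [0,0.1,-10.5],
    [0,0.1,-11.5],
    [0,0.1,-12],
    [0,0.1,-12.2],
    [0,0.1,-12.2],
    [0,0.1,-12.2]
  ],
  "roll": [0,0,0,0,0,0,0,0,0,0,0,0],
  "claw": [255,255,255,255,255,255,255,255,255,255,255,255]
}}

```text
time: 3.3
ee_pos: [484.5, 8.4, 72.7]
tcp_rot: [3.141, 0.0, 1.841]
force: [0.4, -0.2, 0.6]
opening: -0.1
```

```bash
python3 - <<'E'
from h import *
s=vision.camera('scene')
cv2.imwrite('pics/s1.png',cv2.resize(s[100:250,220:400],None,fx=4,fy=4,interpolation=2))
E
```

```text
(no output)
```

View pics/s1.png

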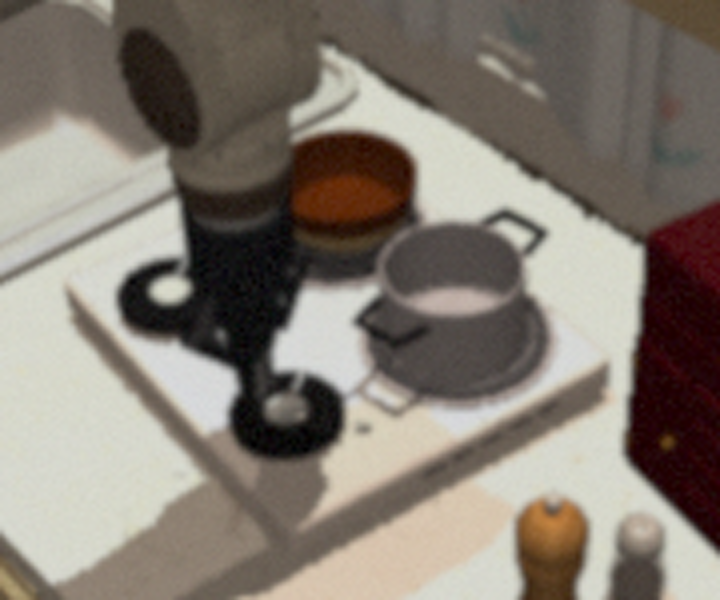

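```bash
python3 - <<'E'
from h import *
for P in ((484.5,8.4,72.7),(513.5,16,64),(484,8,64)): print((px('scene',P)-[220,100])*4)
E
```

```text
[259.80038672 425.45528717]
[284.70753167 410.1705284 ]
[260.51998073 434.18486729]
```

The fingertip is over the front of the right dial, black on black at about (260,425) in the zoomed picture. That matches the projection. Next I'll press gently.

{"method": "play_rows", "body": {
  "delta_pos": [
    [0,0,-0.3],
    [0,0,-0.6],
    [0,0,-0.8],
    [0,0,-1.0],
    [0,0,-1.1],
    [0,0,-1.2],
    [0,0,-1.2],
    [0,0,-1.2]
  ],
  "roll": [0,0,0,0,0,0,0,0],
  "claw": [255,255,255,255,255,255,255,255]
}}

```text
time: 4.15
ee_pos: [484.1, 8.4, 60.0]
tcp_rot: [3.142, 0.0, 1.842]
force: [-0.5, 0.3, 0.2]
opening: -0.1
```

{"method": "play_rows", "body": {
  "delta_pos": [
    [0,0,-0.1],
    [0,0,-0.2],
    [0,0,-0.2]
  ],
  "roll": [0,0,0],
  "claw": [255,255,255]
}}

```text
time: 4.45
ee_pos: [484.0, 8.4, 57.8]
tcp_rot: [-3.141, -0.0, 1.842]
force: [0.0, 0.6, 0.2]
opening: 0.3
```

```bash
python3 - <<'E'
from h import *
from plant import status
s=status.state();print(s['ee_pos'],s['force'],s['ft_torque'],s['joint_torque'])
s=vision.camera('scene')
cv2.imwrite('pics/s2.png',cv2.resize(s[170:235,255:335],None,fx=9,fy=9,interpolation=2))
E
```

```text
[484.02268182   8.38354341  57.84194102] [0.03341688 0.624082   0.237943  ] [-0.02919208  0.0116826   0.00040914] [-2.22518192e-04 -4.18850183e+01  4.68613994e+01 -4.77694615e-02
 -4.12491613e-05  3.35774962e-05]
```

View pics/s2.png

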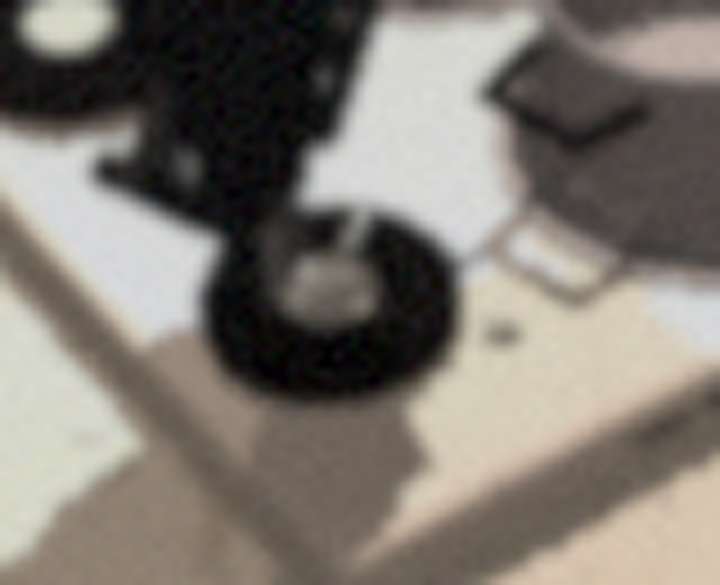

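```bash
python3 - <<'E'
from h import *
s=np.mean([vision.camera('scene').astype(float) for _ in range(6)],axis=0)
c=np.clip(s[170:235,255:335]*5,0,255).astype(np.uint8)
cv2.imwrite('pics/s3.png',cv2.resize(c,None,fx=9,fy=9,interpolation=2))
t=np.clip(np.mean([vision.camera('top').astype(float) for _ in range(2)],axis=0)*3,0,255)
cv2.imwrite('pics/t3.png',cv2.resize(t[190:270,250:350].astype(np.uint8),None,fx=7,fy=7,interpolation=2))
E
```

```text
(no output)
```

View pics/s3.png

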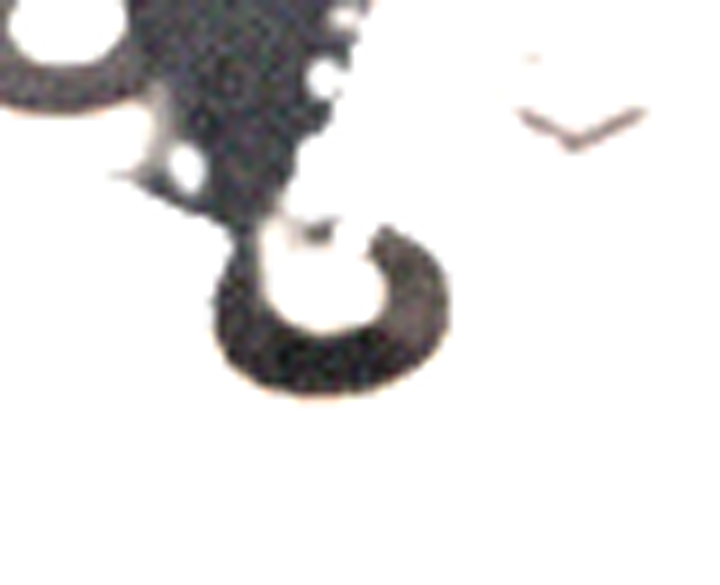

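View pics/t3.png

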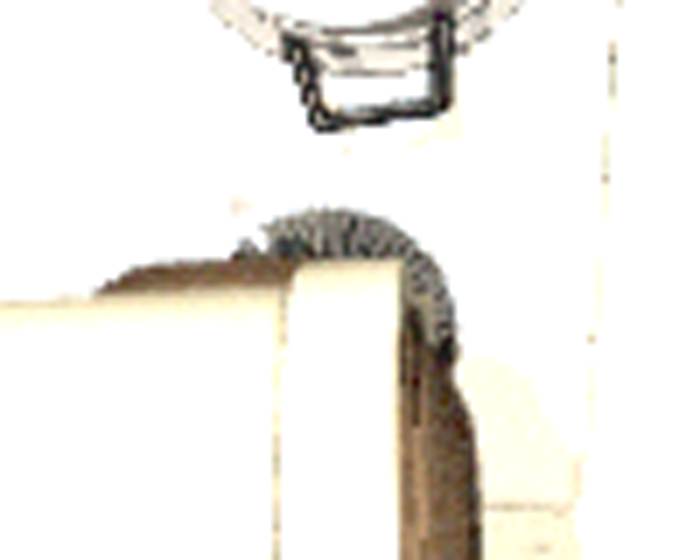

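{"method": "play_rows", "body": {
  "delta_pos": [
    [0,0,-0.1],
    [0,0,-0.1]
  ],
  "roll": [0,0],
  "claw": [255,255]
}}

```text
time: 5.1
ee_pos: [484.0, 8.4, 56.8]
tcp_rot: [-3.141, -0.0, 1.842]
force: [0.2, 0.2, -0.1]
opening: 0.0
```

{"method": "play_rows", "body": {
  "delta_pos": [
    [0,0,-0.1],
    [0,0,-0.1]
  ],
  "roll": [0,0],
  "claw": [255,255]
}}

```text
time: 5.3
ee_pos: [484.0, 8.4, 55.8]
tcp_rot: [-3.141, -0.0, 1.841]
force: [0.1, 0.8, -0.2]
opening: -0.1
```

{"method": "play_rows", "body": {
  "delta_pos": [
    [0,0,-0.1],
    [0,0,-0.1]
  ],
  "roll": [0,0],
  "claw": [255,255]
}}

```text
time: 5.5
ee_pos: [484.1, 8.4, 54.9]
tcp_rot: [-3.141, -0.0, 1.841]
force: [-1.3, 0.0, 0.8]
opening: 0.2
```

```bash
python3 - <<'E'
from h import *
from plant import status
print(status.state()['ee_pos'],status.state()['force'])
a=cv2.imread('pics/scene0.png').astype(float)
s=np.mean([vision.camera('scene').astype(float) for _ in range(4)],axis=0)
f=lambda x:cv2.resize(np.clip((x[150:235,255:335])**.6*9,0,255).astype(np.uint8),None,fx=4.9,fy=7,interpolation=2)
f2=lambda x:cv2.resize(np.clip(x[150:235,255:335]*2.0,0,255).astype(np.uint8),None,fx=4.9,fy=7,interpolation=2)
o=np.hstack([f2(a),f2(s)])
P=(px('scene',(484.0,8.4,55))-[255,150])*[4.9,7]; print(P+[392,0])
cv2.imwrite('pics/s4.png',o)
E
```

```text
[484.06411685   8.36717396  54.85006122] [-1.27369726  0.01059767  0.84130866]
[540.40103227 423.91753682]
```

View pics/s4.png

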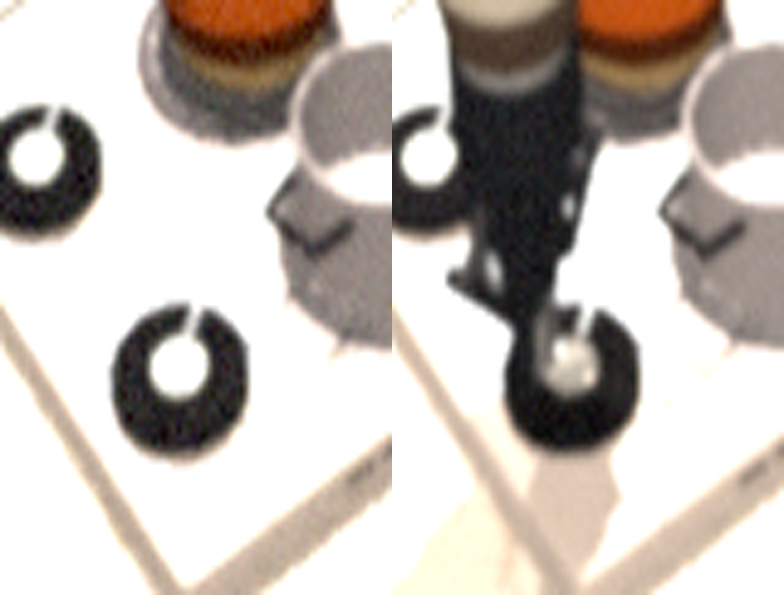

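```bash
python3 - <<'E'
from h import *
for z in (54,64,74,84,94): print(z,px('scene',(484,8.4,z)), px('scene',(491,6,z)),onz('scene',(286.8,202.9),z))
s=np.mean([vision.camera('scene').astype(float) for _ in range(4)],axis=0).max(axis=2)
a=cv2.imread('pics/scene0.png').max(axis=2)
np.set_printoptions(linewidth=200)
print(s[190:222,276:312].astype(int)); print(a[190:222,276:312])
E
```

```text
54 [285.3121041  210.78991058] [287.61932873 210.09952089] [508.24330712  32.33262394  54.        ]
64 [285.04912866 208.47624337] [287.36900263 207.7854587 ] [502.60957117  23.80124979  64.        ]
74 [284.78349892 206.13780506] [287.11615215 205.44666268] [496.97583523  15.26987564  74.        ]
84 [284.51517786 203.77422434] [286.86074213 203.08276277] [491.34209928   6.73850149  84.        ]
94 [284.24412787 201.38512311] [286.60273682 200.69338214] [485.70836333  -1.79287267  94.        ]
[[ 69  44  22 ... 209 194 177]
 [ 46  37  23 ... 212 200 183]
 [ 25  24  14 ... 214 209 193]
 ...
 [103 107 112 ... 214 215 214]
 [103 105 107 ... 213 214 213]
 [107 101 104 ... 215 212 208]]
[[199 199 201 ... 194 182 163]
 [198 203 201 ... 199 188 170]
 [202 199 200 ... 202 198 179]
 ...
 [ 96 105 119 ... 201 200 198]
 [ 98  96 106 ... 202 200 202]
 [ 96  92  95 ... 197 200 197]]
```

{"method": "play_rows", "body": {
  "delta_pos": [
    [0,0,-0.1],
    [0,0,-0.2],
    [0,0,-0.2]
  ],
  "roll": [0,0,0],
  "claw": [255,255,255]
}}

```text
time: 6.2
ee_pos: [484.0, 8.4, 52.8]
tcp_rot: [-3.141, -0.0, 1.841]
force: [-0.0, 0.8, -0.6]
opening: 0.2
```

{"method": "play_rows", "body": {
  "delta_pos": [
    [0,0,-0.1],
    [0,0,-0.2],
    [0,0,-0.2]
  ],
  "roll": [0,0,0],
  "claw": [255,255,255]
}}

```text
time: 6.5
ee_pos: [484.0, 8.4, 50.8]
tcp_rot: [-3.141, -0.0, 1.842]
force: [-0.1, -0.3, 0.6]
opening: 0.3
```

{"method": "play_rows", "body": {
  "delta_pos": [
    [0,0,-0.1],
    [0,0,-0.2],
    [0,0,-0.2]
  ],
  "roll": [0,0,0],
  "claw": [255,255,255]
}}

```text
time: 6.8
ee_pos: [484.0, 8.4, 48.8]
tcp_rot: [-3.141, -0.0, 1.842]
force: [0.2, -0.2, -0.3]
opening: -0.2
```

```bash
python3 - <<'E'
from h import *
from plant import status
s=status.state();print(s['ee_pos'],s['force'],s['ft_torque'],s['joint_torque'],s['opening'])
s=vision.camera('scene')
cv2.imwrite('pics/s5.png',cv2.resize(np.clip(s[150:225,255:335]*2.,0,255).astype(np.uint8),None,fx=8,fy=8,interpolation=2))
E
```

```text
[484.02550965   8.36539634  48.80675624] [ 0.23445951 -0.23128883 -0.25386105] [-0.02204068  0.03797026 -0.03451419] [ 1.12464142e-03 -4.19304192e+01  4.67484105e+01 -4.80594719e-02
  2.12747051e-05 -5.52958724e-06] -0.1718893676233699
```

View pics/s5.png

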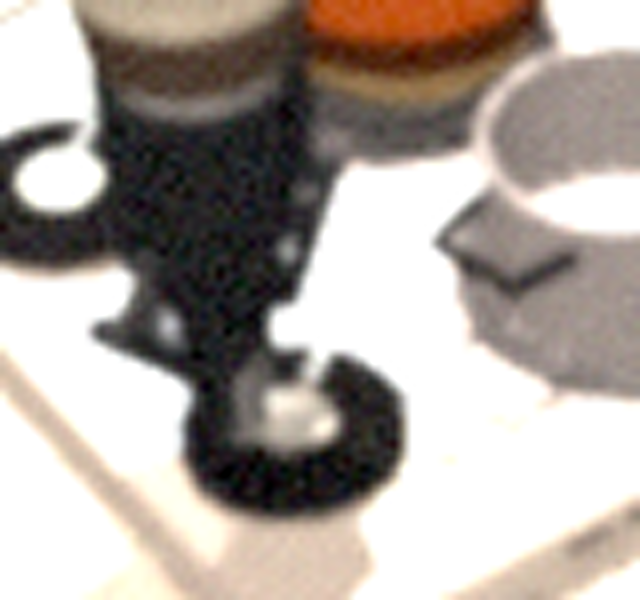

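{"method": "play_rows", "body": {
  "delta_pos": [
    [0,0,-0.1],
    [0,0,-0.2],
    [0,0,-0.3],
    [0,0,-0.3]
  ],
  "roll": [0,0,0,0],
  "claw": [255,255,255,255]
}}

```text
time: 7.25
ee_pos: [484.0, 8.4, 45.8]
tcp_rot: [-3.141, -0.0, 1.841]
force: [-0.3, 0.6, -0.1]
opening: -0.3
```

{"method": "play_rows", "body": {
  "delta_pos": [
    [0,0,-0.1],
    [0,0,-0.2],
    [0,0,-0.3],
    [0,0,-0.3]
  ],
  "roll": [0,0,0,0],
  "claw": [255,255,255,255]
}}

```text
time: 7.65
ee_pos: [484.0, 8.4, 42.8]
tcp_rot: [-3.141, -0.0, 1.841]
force: [-0.0, 0.6, 0.5]
opening: -0.1
```

```bash
python3 - <<'E'
from h import *
from plant import status
s=status.state();print(s['ee_pos'],s['force'],s['ft_torque'],s['joint_torque'],s['opening'],s['joints'])
s=vision.camera('scene')
cv2.imwrite('pics/s6.png',cv2.resize(np.clip(s[0:240,180:440]*1.5,0,255).astype(np.uint8),None,fx=2.5,fy=2.5,interpolation=2))
s=vision.camera('top')
cv2.imwrite('pics/t6.png',cv2.resize(np.clip(s*1.5,0,255).astype(np.uint8),None,fx=1.2,fy=1.2,interpolation=2))
E
```

```text
[484.01848464   8.36370182  42.79169192] [-0.04119894  0.5720094   0.46202047] [ 0.00738517 -0.03834747  0.03342071] [-1.44409518e-03 -4.19637394e+01  4.66613066e+01 -4.90017969e-02
 -6.48083937e-05  1.25470433e-05] -0.10796013997441808 [ 1.73009350e-02 -7.42632370e-02 -2.77873622e-01  1.36744891e+00
 -3.44537525e-05  1.31740280e+00]
```

View pics/s6.png

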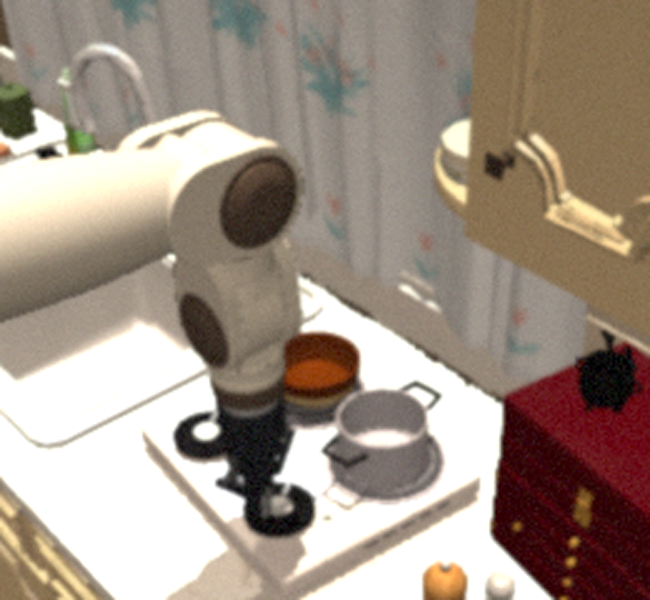

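View pics/t6.png

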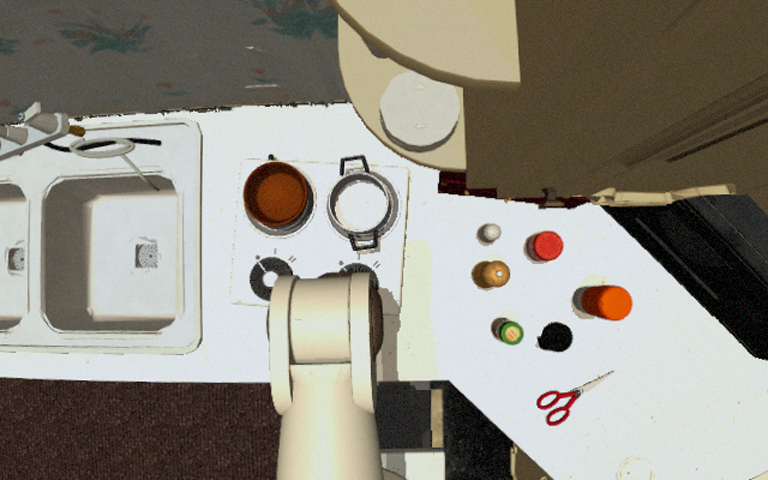

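```bash
python3 - <<'E'
from h import *
for z in (43,60,70,80,100,140,180,200,220,240,260): print(z,(px('scene',(484,8.4,z))-[180,0])*2.5,(px('top',(484,8.4,z)))*1.2)
s=vision.camera('scene')
cv2.imwrite('pics/s7.png',cv2.resize(np.clip(s[140:225,250:340]*2.2,0,255).astype(np.uint8),None,fx=7,fy=7,interpolation=cv2.INTER_NEAREST))
E
```

```text
43 [263.99588701 533.26692231] [360.94453977 298.9958168 ]
60 [262.88658824 523.51165554] [360.26530381 299.44555247]
70 [262.22517921 517.69044132] [359.85459711 299.71747931]
80 [261.55707908 511.80674441] [359.43530743 299.99508092]
100 [260.20043026 499.84813159] [358.56988121 300.5680333 ]
140 [257.40262486 475.13865167] [356.72327188 301.79045964]
180 [254.48673891 449.31798992] [354.70433754 303.12678322]
200 [252.9823898 435.9692415] [353.62254113 303.8427423 ]
220 [251.44591436 422.31597718] [352.48781284 304.59367512]
240 [249.87638532 408.34859033] [351.29617651 305.38220432]
260 [248.27284625 394.05711632] [350.04324819 306.21122106]
```

View pics/s7.png

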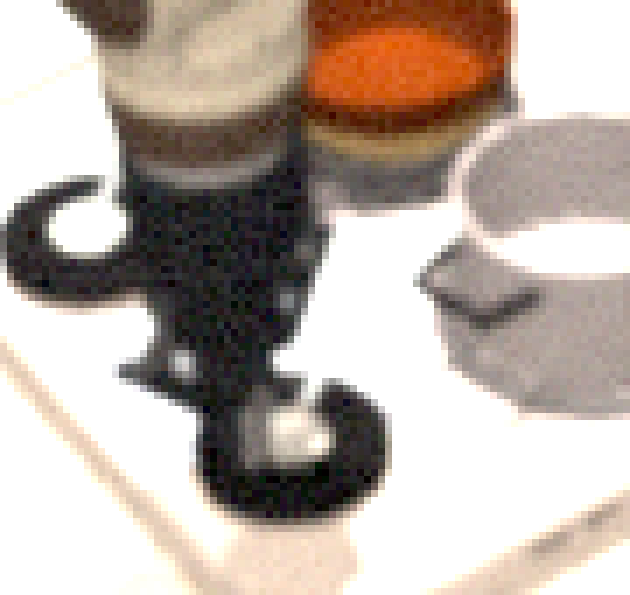

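{"method": "play_rows", "body": {
  "delta_pos": [
    [0,0,-0.1],
    [0,0,-0.2],
    [0,0,-0.3],
    [0,0,-0.3]
  ],
  "roll": [0,0,0,0],
  "claw": [255,255,255,255]
}}

```text
time: 8.2
ee_pos: [484.0, 8.4, 39.8]
tcp_rot: [-3.141, -0.0, 1.842]
force: [0.5, 0.0, -0.3]
opening: -0.0
```

{"method": "play_rows", "body": {
  "delta_pos": [
    [0,0,-0.1],
    [0,0,-0.2],
    [0,0,-0.3],
    [0,0,-0.3]
  ],
  "roll": [0,0,0,0],
  "claw": [255,255,255,255]
}}

```text
time: 8.6
ee_pos: [484.0, 8.4, 36.8]
tcp_rot: [-3.141, -0.0, 1.842]
force: [0.0, -0.3, 0.5]
opening: 0.0
```

{"method": "play_rows", "body": {
  "delta_pos": [
    [0,0,-0.1],
    [0,0,-0.2],
    [0,0,-0.2]
  ],
  "roll": [0,0,0],
  "claw": [255,255,255]
}}

```text
time: 8.9
ee_pos: [484.0, 8.4, 34.9]
tcp_rot: [-3.141, -0.0, 1.842]
force: [-0.0, 0.2, 0.3]
opening: -0.1
```

```bash
python3 - <<'E'
from h import *
from plant import status
s=status.state();print(s['ee_pos'],s['force'],s['ft_torque'],s['joint_torque'],s['opening'],s['joints'])
s=np.mean([vision.camera('scene').astype(float) for _ in range(3)],axis=0)
cv2.imwrite('pics/s8.png',cv2.resize(np.clip(s[140:225,250:340]*2.2,0,255).astype(np.uint8),None,fx=7,fy=7,interpolation=cv2.INTER_CUBIC))
E
```

```text
[484.03879325   8.38907986  34.85747978] [-0.04359491  0.17840709  0.34820082] [-0.0211428   0.04158449 -0.00645738] [ 1.20442546e-04 -4.20454502e+01  4.65760982e+01 -4.93814866e-02
 -6.95814197e-05  2.24823219e-05] -0.1337894844989172 [ 1.73339539e-02 -7.16031524e-02 -2.90783298e-01  1.35176873e+00
 -6.41137785e-06  1.31739259e+00]
```

View pics/s8.png

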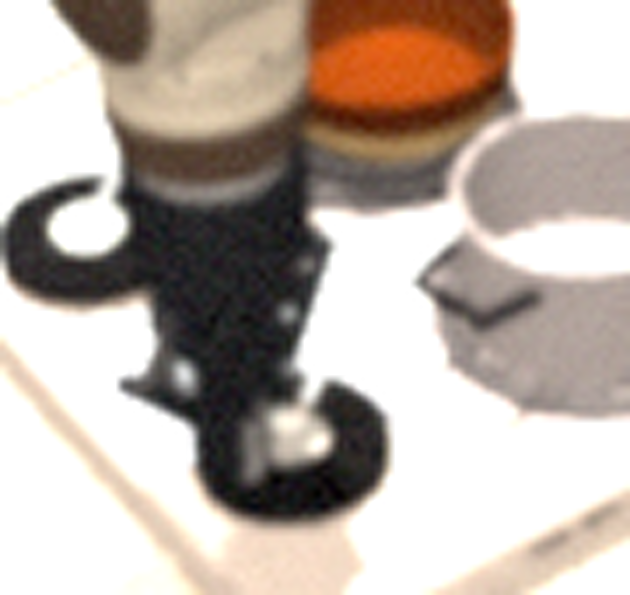

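{"method": "play_rows", "body": {
  "delta_pos": [
    [0,0,-0.1],
    [0,0,-0.2],
    [0,0,-0.2]
  ],
  "roll": [0,0,0],
  "claw": [255,255,255]
}}

```text
time: 9.35
ee_pos: [484.0, 8.4, 32.8]
tcp_rot: [-3.141, -0.0, 1.841]
force: [0.2, 0.2, 0.6]
opening: -0.0
```

{"method": "play_rows", "body": {
  "delta_pos": [
    [0,0,-0.1],
    [0,0,-0.2],
    [0,0,-0.2]
  ],
  "roll": [0,0,0],
  "claw": [255,255,255]
}}

```text
time: 9.65
ee_pos: [484.0, 8.4, 30.8]
tcp_rot: [-3.141, -0.0, 1.842]
force: [-0.2, 0.1, 0.4]
opening: 0.1
```

{"method": "play_rows", "body": {
  "delta_pos": [
    [0,0,-0.1],
    [0,0,-0.2],
    [0,0,-0.2]
  ],
  "roll": [0,0,0],
  "claw": [255,255,255]
}}

```text
time: 9.95
ee_pos: [484.0, 8.4, 28.8]
tcp_rot: [-3.141, -0.0, 1.842]
force: [0.6, 0.5, -0.3]
opening: -0.2
```

```bash
python3 - <<'E'
from h import *
from plant import status
s=status.state();print(s['ee_pos'],s['force'],s['ft_torque'],s['joint_torque'],s['opening'],s['joints'])
s=np.mean([vision.camera('scene').astype(float) for _ in range(3)],axis=0)
cv2.imwrite('pics/s9.png',cv2.resize(np.clip(s[140:225,250:340]*2.8,0,255).astype(np.uint8),None,fx=7,fy=7,interpolation=cv2.INTER_CUBIC))
E
```

```text
[483.99631588   8.38708457  28.79641198] [ 0.64438057  0.4599831  -0.2745183 ] [ 0.05224967 -0.05872965  0.0112705 ] [ 1.23244929e-03 -4.21021914e+01  4.64905822e+01 -4.96101240e-02
  2.15773775e-05  2.03339664e-05] -0.2135023965575274 [ 1.73301772e-02 -6.92508268e-02 -3.00363767e-01  1.33997760e+00
 -4.64462413e-06  1.31736342e+00]
```

View pics/s9.png

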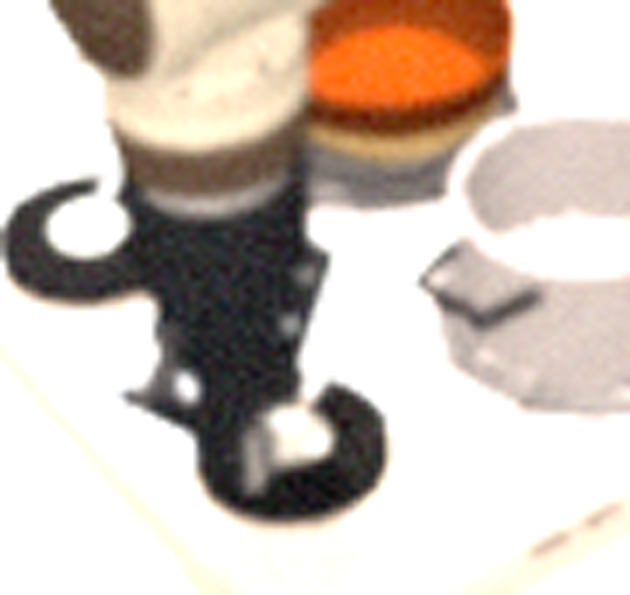

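{"method": "play_rows", "body": {
  "delta_pos": [
    [0,0,-0.1],
    [0,0,-0.2],
    [0,0,-0.3]
  ],
  "roll": [0,0,0],
  "claw": [255,255,255]
}}

```text
time: 10.4
ee_pos: [484.2, 8.4, 26.0]
tcp_rot: [3.141, 0.0, 1.842]
force: [-0.4, -0.7, 2.7]
opening: 0.1
```

{"method": "play_rows", "body": {
  "delta_pos": [
    [0,0,-0.1],
    [0,0,-0.2],
    [0,0,-0.3]
  ],
  "roll": [0,0,0],
  "claw": [255,255,255]
}}

```text
time: 10.7
ee_pos: [484.2, 8.4, 23.3]
tcp_rot: [3.141, 0.0, 1.842]
force: [-2.0, -0.2, 5.4]
opening: -0.2
```

Contact registers at a reported z of about 26 mm, so the reported TCP lies about 38 mm past the real fingertip. The force is following the seat's spring law. Next I'll press about 1.5 mm more and carry the tip round clockwise.

{"method": "play_rows", "body": {
  "delta_pos": [
    [0,0,-0.1],
    [0,0,-0.15],
    [-0.05,0.24,-0.15],
    [-0.08,0.48,-0.15],
    [-0.1,0.72,-0.15],
    [-0.09,0.96,-0.15],
    [-0.06,1.2,-0.15],
    [-0.02,1.44,-0.15],
    [0.04,1.67,-0.15],
    [0.13,1.9,-0.15],
    [0.23,2.12,-0.15],
    [0.23,2.12,-0.15]
  ],
  "roll": [0,0,-4.6,-9.2,-13.8,-18.3,-22.9,-27.5,-32.1,-36.7,-41.3,-41.3],
  "claw": [255,255,255,255,255,255,255,255,255,255,255,255]
}}

```text
time: 11.9
ee_pos: [486.6, 29.9, 22.0]
tcp_rot: [3.141, -0.001, 1.118]
force: [-2.8, 0.2, 7.7]
opening: -0.2
```

```bash
python3 - <<'E'
from h import *
from plant import status
s=status.state();print(s['ee_pos'],s['force'],s['ft_torque'])
s=np.mean([vision.camera('scene').astype(float) for _ in range(2)],axis=0)
cv2.imwrite('pics/s10.png',cv2.resize(np.clip(s[140:225,250:340]*2.,0,255).astype(np.uint8),None,fx=7,fy=7,interpolation=cv2.INTER_CUBIC))
t=vision.camera('top')
cv2.imwrite('pics/t10.png',cv2.resize(np.clip(t[190:270,250:350]*1.5,0,255).astype(np.uint8),None,fx=7,fy=7,interpolation=2))
E
```

```text
[486.61298596  29.94731186  22.00982546] [-2.79412623  0.19793335  7.73959751] [0.09046472 0.48210618 0.03526239]
```

View pics/s10.png

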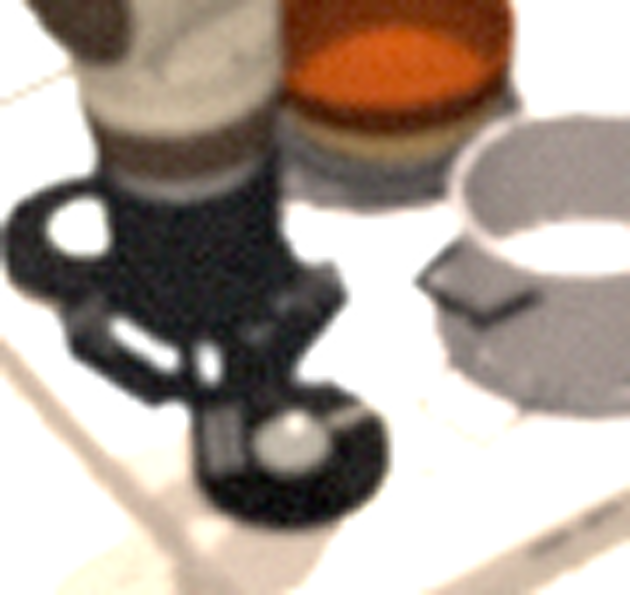

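View pics/t10.png

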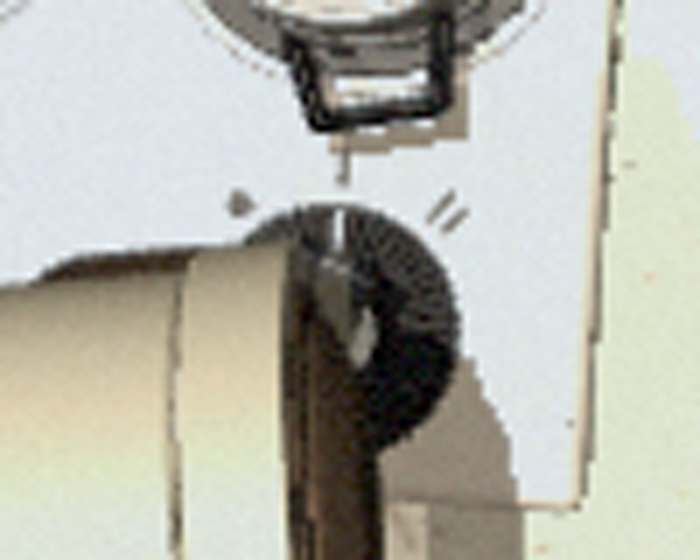

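In both pictures the pointer is at the single bar (top view zoom, about 340,225). Now I'll lift straight up.

{"method": "play_rows", "body": {
  "delta_pos": [
    [0,0,0.2],
    [0,0,0.6],
    [0,0,1.2],
    [0,0,2.2],
    [0,0,3.5],
    [0,0,5.5],
    [0,0,8],
    [0,0,10.5],
    [-1,2,13],
    [-3,6,15],
    [-5,10,16],
    [-7,14,17],
    [-9,18,17],
    [-10,20,17],
    [-10.5,21,17],
    [-10.5,21,17],
    [-10.5,21,17]
  ],
  "roll": [0,0,0,0,0,0,0,0,0,0,0,0,0,0,0,0,0],
  "claw": [255,255,255,255,255,255,255,255,255,255,255,255,255,255,255,255,255]
}}

```text
time: 13.75
ee_pos: [381.8, 239.0, 191.7]
tcp_rot: [3.141, 0.0, 1.121]
force: [0.3, -0.7, 0.6]
opening: -0.2
```

```bash
python3 - <<'E'
from h import *
from plant import status
s=status.state();print(s['time'],s['ee_pos'],s['force'],s['dq'])
t=vision.camera('top');s=vision.camera('scene')
a=cv2.resize(t[115:275,180:355],None,fx=4,fy=3.7)
cv2.imwrite('pics/t11.png',a)
cv2.imwrite('pics/s11.png',cv2.resize(s,None,fx=1.25,fy=1.25))
E
```

```text
13.75 [381.79321878 238.98662745 191.71907725] [ 0.33024218 -0.67974269  0.57797421] [-0.01691046  0.00063333 -0.00274933  0.00037672  0.00068602  0.00087527]
```

View pics/t11.png

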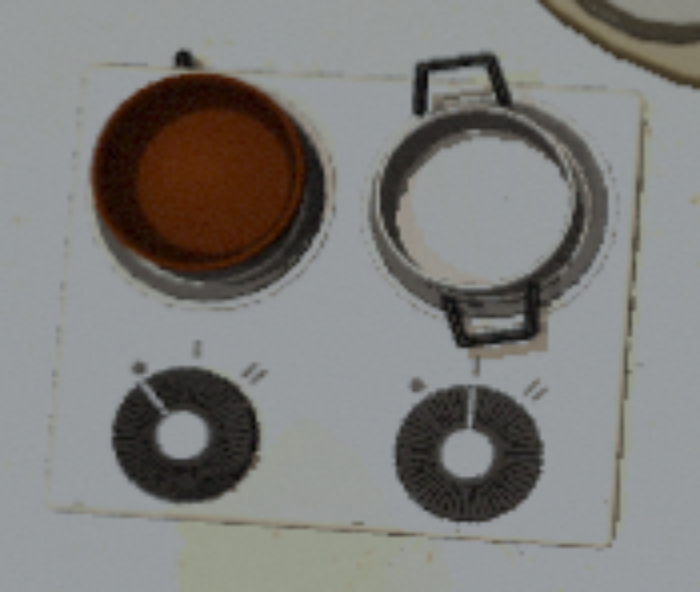

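View pics/s11.png

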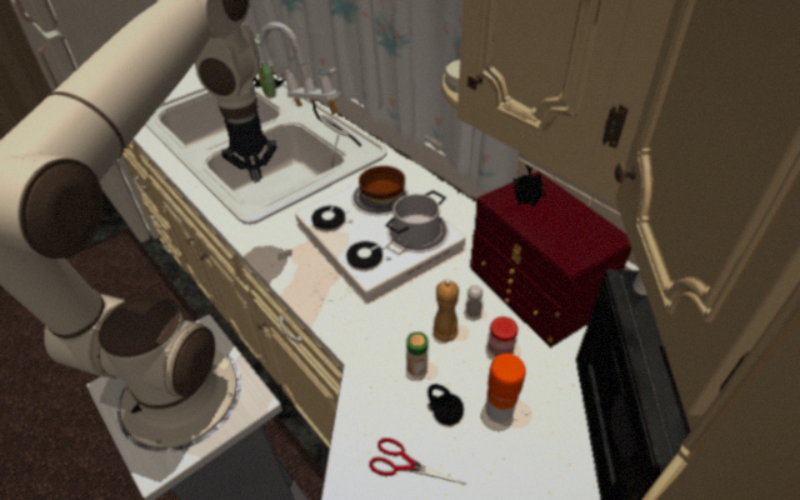

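The right pointer rests at the single bar (zoomed top view, about 472,405) and the left one is still at its dot (150,395). The pot, bowl and jars are where they were, and the arm is clear.

```bash
python3 -c "
from plant import ticket; print(ticket.job_done())"
```

```text
the job is handed in; nothing more can be done
None
```

The right dial, which belongs to the plate under the pot, is on its first setting, and the job is handed in at about 14 s. I pressed the closed fingertips on the dial's face with about 8 N, 30 mm from the axis. I carried them about 0.72 rad clockwise, then lifted straight up and backed away.

**Final checks:** Pictures taken after letting go show the right pointer at the single bar and the left dial still at its off dot. The pot, bowl, jars and mills look unmoved by eye. The arm is clear, and the force reading is within its usual noise of zero.

**One disagreement:** The fingertips touched the dial when the reported TCP height was about 26 mm, although the dial's face is at 64 mm. The reported tool point therefore lies about 38 mm beyond the real fingertips. I did not find out why. I found the contact by coming down in 2–3 mm steps and watching the force instead of trusting the height.

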